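Space the tray dividers with the spacer block

ROBOT

A 6-joint arm with a two-finger parallel gripper is mounted at the origin on the work surface. World frame = base frame: x ahead of the robot, y to its left, z up, the work surface at z = 0. Lengths are in mm, angles in rad, forces in N, time in s.
With the tool pointing down it reaches from about 250 to 800 mm from the base axis. Payload 8.5 kg.
Tool frame: the origin (TCP) lies on the centre line of the jaws, within the pads' length; the fingertips stand 14 mm ahead of it and the grasp point (between the pads) lies 5 mm behind it; z points along the fingers, y is the line along which they close (so a half turn about z gives the same grasp; the last joint's range is limited). The gripper opens to 85 mm and grips with 20 to 120 N. Pads are 22 mm wide; open, the fingers measure 114 mm over their backs; the gripper's body (76 mm by 85 mm) begins 54 mm behind the grasp point. The pads swing forward as they close: fully open they stand 13 mm farther back than shut.
Start: joints at [-1.294, 0.238, -0.013, 1.319, 0, 1.571], TCP at [143.458, -504.975, 245.276] pointing down, gripper open.
Joint ranges: [-2.66, 2.66], [-1.03, 1.9], [-1.14, 1.46], [-1.82, 2.27], [-1.45, 1.34], [-3.14, 3.14]. Speed limits (rad/s): [2.22, 2.22, 2.79, 3.14, 3.14, 3.14].

INTERFACE

Orientations are given as a rotation vector (axis times angle).
In Python, from plant import * gives the robot as it stands. The module is installed in compiled form; this text tells all that it offers.
- The arm moves only by the shell command python3 -m inch 'ROWS' [OPENING] [FORCE]. ROWS is JSON, a list of rows, each an object of numbers: "tx", "ty", "tz": the shift along the tool's x, y, z each as a share of 1 m, from -1 to 1; "wx", "wy", "wz": the turn, a rotation vector about the tool's x, y, z each as a share of 6 degrees, from -1 to 1. In form: [{"tx": .., "ty": .., "tz": .., "wx": .., "wy": .., "wz": ..}, ...]. A call has 1 to 20 rows; each row shifts and turns the commanded pose from where the row before left it, along the tool's axes as they then stand; what a row does not reach is not made up. A row lasts 1/10 s, in which the tool goes at most 50 mm and 8.59 degrees, less where a joint would pass 70% of its speed; a pose out of reach is approached as far as the arm can. A call with a number of a shift or a turn outside -1 to 1 is refused whole. A call with a gripper value outside its range is refused whole. OPENING is the gripper's target within -1 to 1 (shut at 1, half-way at 0, fully open at -1), set as the call begins (- or left out, the last holds). The fingers move at their own pace and stop on an object; FORCE is the grip in N (left out, the last holds). Time passes only in rows, so rows that do not move let the fingers close. It gives the time, the measured TCP pose, the force, the opening and the grip force at its end, in the units of the state.
- sense(): the state, without advancing time (a new reading comes with each control period).
- read_camera(name): name is "scene" or "top" or "wrist"; returns the picture (420x560x3 uint8, red, green, blue); there is no depth.
- calibration(name): a dict with "vfov" (degrees; the focal length in pixels is half the picture's height over the tangent of half this angle, whatever the lens; pixels are square), "cx", "cy" (the principal point, pixels), "R" (3x3) and "t" (3): a world point X has camera coordinates R X + t. Camera axes: x right, y down, z forward; pixel columns grow to the right and rows downward; lengths in mm; the calibration is good to about 2 mm. A picture is of the moment at which its call begins: read the wrist's pose just before it. calibration takes no time and is no camera call; for the wrist camera it gives the pose at the moment of the call.
- finish_job(): hands the job in; it is judged then, once.
The state is a dict: "clock": time; "joint_positions": joint angles; "dq": joint speeds; "joint_torque": joint torques, N m; "ee_pos": TCP position; "eef_rot": TCP orientation; "contact_force": force on the tool from outside, world axes, zero at the start; "wrist_torque": the same for the moment, N m; "opening": finger opening in mm; "finger_force": force on a finger pad.
Only numpy, scipy, OpenCV 4.12 (cv2) and the standard library are available. Lean on these libraries where they do the work, as an engineer would, in place of code of your own. Each camera call takes 0.05 s, during which the arm holds its last target. There are 200 camera calls.

TASK

The three blue dividers in the steel tray have been left too close together: working from the tray's right-hand end (seen from the robot), step the wooden spacer block along the row so that all three lanes end up exactly one block wide. In each lane dip the block's foot in, first bring its square face lightly up against the end wall (or the divider just set), then press it gently down to near the tray's floor so that its sloping side pushes the next divider out, and pause there a moment; never force it or shift a divider that is already set. Then stand the block upright on the chopping board again and let go, leaving the mug, tin, bowl and glove box alone.

Things in the scene. Friction and masses are not known exactly. Their poses are not given: they have to be found in the camera images.
- tray: Straight-sided steel tray, fixed on a black rubber mat, open on top: inside 180 mm (x) by 300 mm (y), walls 4 mm, rim 70 mm and inner floor 7 mm above the table. Origin: centre of the underside at table height; y runs along the row of dividers from the right-hand to the left-hand end wall, z up. Lane 1 is right of divider 1, lane 2 right of divider 2, lane 3 right of divider 3.
- end_wall: The tray's right-hand end wall (rigid, part of the tray), where the row starts. Origin: middle of the top edge of its inner face (tray y = -150 mm, 70 mm above the table). Axes as the tray's. Lane 1 lies between this face and divider 1; each lane must become 60 mm wide. The big compartment left over beyond divider 3 is not to be set.
- divider1: First (right-most) blue plastic divider, an upright plate across the tray, 5 mm thick, 174 mm long, 50 mm deep, hooked over both side rims by clips that rise to 79 mm above the table. It slides only along the tray's y: about 7 N of even drag starts it, and it stays where left. Origin: middle of its top edge (mid-thickness), 62 mm above the table; axes as the tray's.
- divider2: Second (middle) blue divider, same form and origin as divider 1; its drag is about 6 N. At the start every divider stands 5 to 10 mm short (towards the right-hand end) of where it must finally be, so each lane is 5 to 10 mm too narrow for the block once the lanes before it are set.
- divider3: Third (left-most) blue divider, same form and origin as divider 1; its drag is about 5 N. Dividers and end wall are not to be pressed by the block with more than about 15 N; pressing the block down between them takes about 8 to 13 N.
- block: Beech spacer block standing on its foot on the board, 0.2 to 0.4 kg: 60 mm wide (y), 70 mm long (x), 75 mm high plus a grip rib on top. Its -y face (y = -30 mm) is square and plain. Its +y side slopes: the foot is 40 mm wide (y -30 to +10 mm), widening evenly to 60 mm at 38 mm above the foot, plain above. Origin: at foot level under the middle of the 60 mm width; z up.
- grip (a point): Middle of the block's darker grip rib, 99 mm above the foot, on the block's z axis, axes as the block's. The rib is 24 mm wide (y), 60 mm long (x) and runs from 75 to 120 mm above the foot. The block's +y (sloping) side starts within 0.75 rad of the tray's +y. The wood is slippery on the dividers and end wall (friction about 0.25).
- board: Wooden chopping board fixed on the table to the left of the tray, 200 mm (x) by 150 mm (y) by 18 mm thick. Origin: centre of its underside, at table height.
- mug: White mug, 82 mm across and 92 mm high, beyond the tray; leave alone. Origin: centre of its underside.
- tin: Yellow tin with a black cap, 68 mm across and 130 mm high, beyond the tray; leave alone. Origin: centre of its underside.
- bowl: Steel bowl, 150 mm across and 70 mm high, right of the tray; leave alone. Origin: centre of its underside.
- glovebox: Blue carton of gloves, 120 by 240 by 75 mm, beyond the board; leave alone. Origin: centre of its underside.
Mind the look-alikes: they are no part of the job. What is shaped like the block but pink or purple is not meant.

How it is judged:
By the outcome, as a careful person would: the job done as asked, in the order asked, and still so for the second after the job is handed in, with the robot touching nothing.
It also fails if it takes over 72 s, if anything falls off the work surface, if the arm or the gripper's body presses on something with over 40 N, if the wrist force passes 120 N, or if a joint passes its speed limit or range.

## Working session

There is one attempt and no reset: what is moved stays moved. The work goes in short steps, Python scripts to look and compute and a shell command to move; the robot and the scene stay as the last step left them, time stands still between calls to the robot, and variables do not carry over. Pictures are saved under pics/ and viewed, at most 10 in all, crops included, and the job is handed in when it is done.

```bash
mkdir -p pics; cat > h.py <<'E'
from plant import *
import numpy as np, cv2
from scipy.spatial.transform import Rotation as Rn
def cal(n):
    c=calibration(n); c['f']=210/np.tan(np.radians(c['vfov'])/2); c['R']=np.array(c['R']);c['t']=np.array(c['t']); return c
def ray(c,u,v,z):
    d=c['R'].T@np.array([(u-c['cx'])/c['f'],(v-c['cy'])/c['f'],1.]); o=-c['R'].T@c['t']
    return o+d*(z-o[2])/d[2]
def proj(c,X):
    p=c['R']@np.array(X,float)+c['t']; return p[:2]/p[2]*c['f']+[c['cx'],c['cy']]
def save(n,img): cv2.imwrite('pics/'+n,img[:,:,::-1])
E
python3 - <<'E'
from h import *
for n in ['scene','top']:
    im=read_camera(n); save(n+'.png',im); np.save(n+'.npy',im)
    c=cal(n); print(n,c['f'],c['cx'],c['cy'],-c['R'].T@c['t'],c['R'].round(3).tolist(), c.keys())
s=sense(); print(s)
E
```

```text
scene 409.6327532663009 274.31076898010434 210.52593968852378 [1309.26873073 -800.48754343  847.700018  ] [[0.72, 0.694, -0.016], [0.384, -0.417, -0.824], [-0.578, 0.587, -0.567]] dict_keys(['vfov', 'cx', 'cy', 'R', 't', 'f'])
top 411.0651322677724 279.8531535761478 214.95316687848984 [ 397.84832527  -22.22769971 1198.65560097] [[0.008, -1.0, -0.003], [-0.993, -0.007, -0.119], [0.119, 0.004, -0.993]] dict_keys(['vfov', 'cx', 'cy', 'R', 't', 'f'])
{'clock': 0.1, 'joint_positions': array([-1.29395856e+00,  2.38715081e-01, -1.41601625e-02,  1.31921988e+00,
       -2.72975733e-05,  1.57076981e+00]), 'dq': array([-0.00115621, -0.00131194,  0.0009862 , -0.00016266,  0.0011186 ,
        0.00129776]), 'joint_torque': array([-2.81977073e-04, -5.39723325e+01,  3.46998060e+01,  1.33500624e-02,
       -6.41958013e-05,  9.15332237e-06]), 'ee_pos': array([ 143.38440518, -504.66631119,  244.74871664]), 'eef_rot': array([-3.11026844e+00, -4.33332749e-01,  3.23804513e-04]), 'contact_force': array([-0.0262102 ,  0.09333194,  0.57620034]), 'wrist_torque': array([ 0.01438407,  0.00124517, -0.04894704]), 'finger_force': 0.0, 'opening': 85.00277026099656}
```

View pics/top.png

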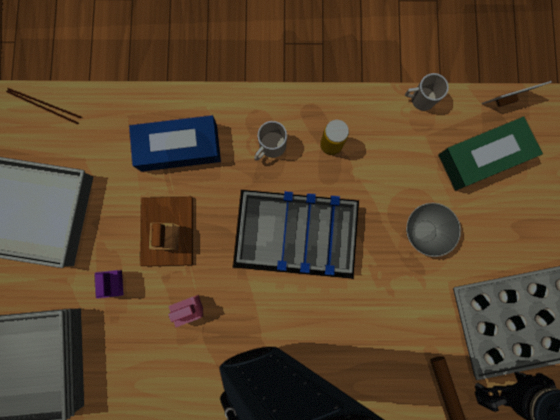

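View pics/scene.png

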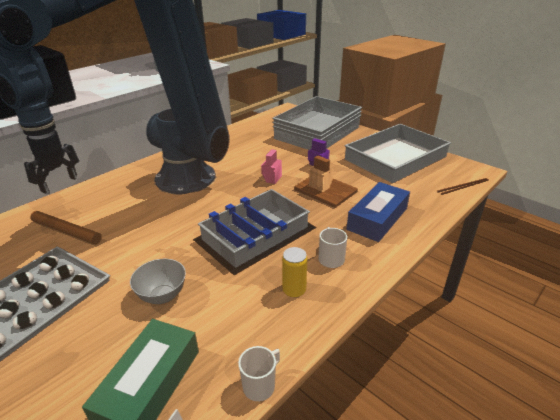

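The top view shows the tray centred near (296,234), dividers 1, 2 and 3 at columns ~333, 309 and 286, and the block on the board near (163,237). The pink (185,310) and purple (109,284) ones are decoys. Next I need coarse positions and the wrist camera's offset.

```bash
python3 - <<'E'
from h import *
c=cal('top')
for n,u,v,z in [('block',164,231,130),('board TL',141,197,18),('board BR',194,266,18),('tray',296,234,70),('d1t',334,201,79),('d1b',330,270,79),('d3t',289,197,79),('d3b',282,266,79),('pink',185,310,90)]: print(n,ray(c,u,v,z).round())
w=cal('wrist'); s=sense(); T=Rn.from_rotvec(s['eef_rot']).as_matrix()
o=-w['R'].T@w['t']; print('tool axes',T.round(3).tolist()); print('cam in tool',T.T@(o-s['ee_pos']),'f',w['f'],w['cx'],w['cy']); print((w['R']@T).round(3).tolist())
im=np.load('top.npy')[180:290,130:370]; save('topc.png',cv2.convertScaleAbs(cv2.resize(im,(800,367),interpolation=cv2.INTER_CUBIC),alpha=1.7))
E
```

```text
block [482. 283. 130.]
board TL [589. 387.  18.]
board BR [391. 226.  18.]
tray [481. -63.  70.]
d1t [ 572. -167.   79.]
d1b [ 384. -155.   79.]
d3t [582. -43.  79.]
d3b [393. -25.  79.]
pink [276. 231.  90.]
tool axes [[0.962, 0.273, -0.0], [0.273, -0.962, 0.001], [-0.0, -0.001, -1.0]]
cam in tool [  73.45991856   -0.25772685 -130.06556994] f 295.4209322198914 276.5801551999934 216.2208961810276
[[-0.0, 1.0, -0.001], [-0.958, -0.0, -0.286], [-0.286, 0.001, 0.958]]
```

View pics/topc.png

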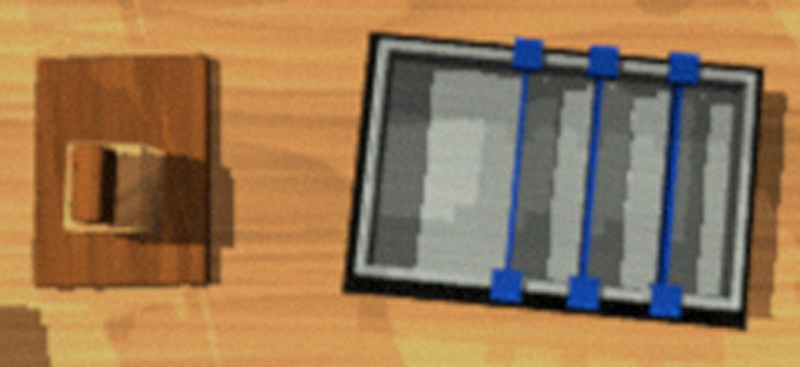

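The crop shows the rib (crop px ~92,185) parallel to the tray's row to within a few degrees, and the three dividers clipped on at crop columns ~515, 592 and 672. I'll move over the tray for a close wrist look.

```bash
python3 -m inch '[{"tz":-0.022,"wz":0.85},{"tz":-0.022,"wz":0.85},{"tz":-0.022,"wz":0.85},{"tz":-0.022,"wz":0.85},{"tx":0.025,"ty":-0.0385},{"tx":0.025,"ty":-0.0385},{"tx":0.025,"ty":-0.0385},{"tx":0.025,"ty":-0.0385},{"tx":0.025,"ty":-0.0385},{"tx":0.025,"ty":-0.0385},{"tx":0.025,"ty":-0.0385},{"tx":0.025,"ty":-0.0385},{"tx":0.025,"ty":-0.0385},{"tx":0.025,"ty":-0.0385},{"tx":0.025,"ty":-0.0385},{"tx":0.025,"ty":-0.0385},{},{},{}]' -- 2>&1 | tail -20
python3 - <<'E'
from h import *
s=sense();print(s['ee_pos'],s['eef_rot'],s['clock'],s['contact_force']); c=cal('wrist'); im=read_camera('wrist'); save('w1.png',im)
np.savez('w1.npz',im=im,**{k:np.array(v) for k,v in c.items()})
E
```

```text
invalid input: not JSON, or not a number
[ 143.38440518 -504.66631119  244.74871664] [-3.11026844e+00 -4.33332749e-01  3.23804513e-04] 0.1 [-0.0262102   0.09333194  0.57620034]
```

View pics/w1.png

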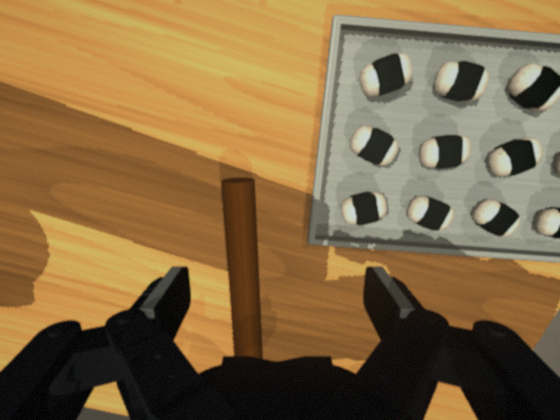

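The wrist picture, still from the start pose, shows only the rice-ball tray and a rolling pin. The call was refused because of the stray `--`, so I'll repeat it without that.

```bash
python3 -m inch '[{"tz":-0.022,"wz":0.85},{"tz":-0.022,"wz":0.85},{"tz":-0.022,"wz":0.85},{"tz":-0.022,"wz":0.85},{"tx":0.024,"ty":-0.0385},{"tx":0.024,"ty":-0.0385},{"tx":0.024,"ty":-0.0385},{"tx":0.024,"ty":-0.0385},{"tx":0.024,"ty":-0.0385},{"tx":0.024,"ty":-0.0385},{"tx":0.024,"ty":-0.0385},{"tx":0.024,"ty":-0.0385},{"tx":0.024,"ty":-0.0385},{"tx":0.024,"ty":-0.0385},{"tx":0.024,"ty":-0.0385},{"tx":0.024,"ty":-0.0385},{},{},{}]' | tail -20
python3 - <<'E'
from h import *
s=sense();print(s['ee_pos'],s['eef_rot'],s['clock'],s['contact_force']); c=cal('wrist'); im=read_camera('wrist'); save('w2.png',im)
np.savez('w2.npz',im=im,**{k:np.array(v) for k,v in c.items()})
E
```

```text
[ 143.41155806 -504.73331954  244.82559839] [-3.11048983e+00 -4.33314660e-01  1.68271461e-04] 0.15 [-0.52537767 -0.7937625  -0.40046805]invalid input
```

View pics/w2.png

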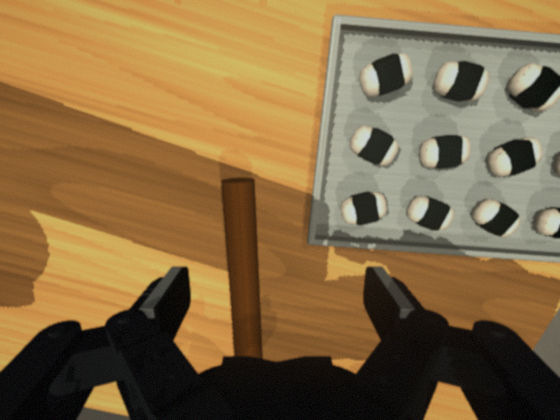

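The picture is the same as before because the row format was refused again: every key probably has to be given.

```bash
python3 -m inch '[{"tx":0,"ty":0,"tz":-0.022,"wx":0,"wy":0,"wz":0.85},{"tx":0,"ty":0,"tz":-0.022,"wx":0,"wy":0,"wz":0.85},{"tx":0,"ty":0,"tz":-0.022,"wx":0,"wy":0,"wz":0.85},{"tx":0,"ty":0,"tz":-0.022,"wx":0,"wy":0,"wz":0.85}]'
```

```text
clock: 0.6
ee_pos: [143.4, -504.8, 334.0]
eef_rot: [-3.138, 0.13, 0.0]
contact_force: [-0.4, -0.5, 1.4]
opening: 85.3
finger_force: 0.0
```

```bash
python3 -m inch '[{"tx":0.024,"ty":-0.0385,"tz":0,"wx":0,"wy":0,"wz":0},{"tx":0.024,"ty":-0.0385,"tz":0,"wx":0,"wy":0,"wz":0},{"tx":0.024,"ty":-0.0385,"tz":0,"wx":0,"wy":0,"wz":0},{"tx":0.024,"ty":-0.0385,"tz":0,"wx":0,"wy":0,"wz":0},{"tx":0.024,"ty":-0.0385,"tz":0,"wx":0,"wy":0,"wz":0},{"tx":0.024,"ty":-0.0385,"tz":0,"wx":0,"wy":0,"wz":0},{"tx":0.024,"ty":-0.0385,"tz":0,"wx":0,"wy":0,"wz":0},{"tx":0.024,"ty":-0.0385,"tz":0,"wx":0,"wy":0,"wz":0},{"tx":0.024,"ty":-0.0385,"tz":0,"wx":0,"wy":0,"wz":0},{"tx":0.024,"ty":-0.0385,"tz":0,"wx":0,"wy":0,"wz":0},{"tx":0.024,"ty":-0.0385,"tz":0,"wx":0,"wy":0,"wz":0},{"tx":0,"ty":0,"tz":0,"wx":0,"wy":0,"wz":0},{"tx":0,"ty":0,"tz":0,"wx":0,"wy":0,"wz":0}]'
python3 - <<'E'
from h import *
s=sense();print(s['ee_pos'],s['eef_rot'],s['dq'].max()); c=cal('wrist'); im=read_camera('wrist'); save('w3.png',im)
np.savez('w3.npz',im=im,**{k:np.array(v) for k,v in c.items()})
E
```

```text
clock: 1.9
ee_pos: [440.4, -102.8, 332.9]
eef_rot: [-3.139, 0.12, 0.002]
contact_force: [-0.5, 0.5, -1.1]
opening: 85.3
finger_force: 0.0
[ 440.38501798 -102.82298464  332.94410392] [-3.13926484e+00  1.19931332e-01  1.60185453e-03] 0.004547113015227061
```

View pics/w3.png

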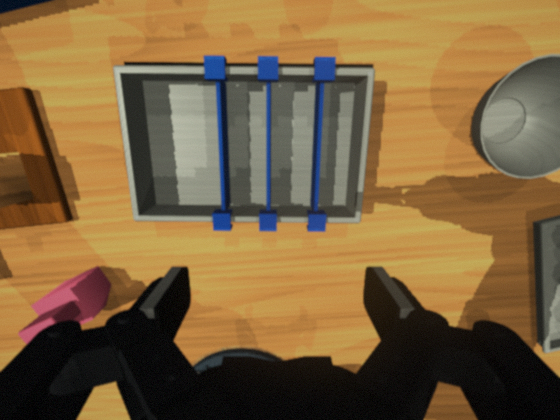

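The wrist view shows the tray with its outer rim corners at about (117,68), (374,67), (361,221) and (135,221). The divider clips are at (215,68)/(222,221), (268,68)/(268,221) and (325,68)/(317,221). I'll measure these and move on over the block.

```bash
cat > tray.py <<'E'
from h import *
import sys
def tray(im,c,show=True):
    hsv=cv2.cvtColor(im,cv2.COLOR_RGB2HSV)
    m=cv2.inRange(hsv,(108,150,60),(130,255,255))
    # clips = wide parts: opening removes thin plates
    mo=cv2.morphologyEx(m,cv2.MORPH_OPEN,np.ones((9,12),np.uint8))
    n,_,st,ce=cv2.connectedComponentsWithStats(mo)
    cl=[(*ce[i],*st[i]) for i in range(1,n) if 80<st[i][4]<900]
    P=[(ray(c,q[0],q[1],77)) for q in cl]
    for q,p in zip(cl,P): print(np.round(q[:2],1),q[4:6],p.round(1))
    return P
if __name__=='__main__':
    d=dict(np.load(sys.argv[1])); im=d.pop('im')
    P=tray(im,d)
    g=cv2.cvtColor(im,cv2.COLOR_RGB2GRAY)
    # rim brightness: sample along world lines at z=70
    yaw=-0.08
    ex=np.array([np.cos(yaw),np.sin(yaw),0]);ey=np.array([-ex[1],ex[0],0])
    C=np.array([482,-63,70.])
    def prof(o,dv,r):
        S=np.array([proj(d,o+dv*a) for a in r],np.float32)
        return cv2.remap(g,S[:,0][None],S[:,1][None],cv2.INTER_LINEAR)[0]
    for nm,dv,tv,e in [('right',ey,ex,-152),('left',ey,ex,152),('far',ex,ey,92),('near',ex,ey,-92)]:
        for t in ((-60,60) if nm in('right','left') else (-130,120)):
            r=np.arange(e-18,e+19,2); print(nm,t,(C+tv*t+dv*e).round(1),list(zip(r.tolist(),prof(C+tv*t,dv,r).tolist())))
E
python3 tray.py w3.npz
python3 -m inch '[{"tx":0.0,"ty":-0.038,"tz":0,"wx":0,"wy":0,"wz":0},{"tx":0.0,"ty":-0.038,"tz":0,"wx":0,"wy":0,"wz":0},{"tx":0.0,"ty":-0.038,"tz":0,"wx":0,"wy":0,"wz":0},{"tx":0.0,"ty":-0.038,"tz":0,"wx":0,"wy":0,"wz":0},{"tx":0.0,"ty":-0.038,"tz":0,"wx":0,"wy":0,"wz":0},{"tx":0.0,"ty":-0.038,"tz":0,"wx":0,"wy":0,"wz":0},{"tx":0.0,"ty":-0.038,"tz":0,"wx":0,"wy":0,"wz":0},{"tx":0.0,"ty":-0.038,"tz":0,"wx":0,"wy":0,"wz":0},{"tx":0.0,"ty":-0.038,"tz":0,"wx":0,"wy":0,"wz":0},{"tx":0.0,"ty":-0.038,"tz":0,"wx":0,"wy":0,"wz":0},{"tx":0,"ty":0,"tz":0,"wx":0,"wy":0,"wz":0},{"tx":0,"ty":0,"tz":0,"wx":0,"wy":0,"wz":0}]'
python3 - <<'E'
from h import *
s=sense();print(s['ee_pos'],s['eef_rot'],s['dq'].max()); c=cal('wrist'); im=read_camera('wrist'); save('w4.png',im)
np.savez('w4.npz',im=im,**{k:np.array(v) for k,v in c.items()})
E
```

```text
[268.9  68.1] (np.int32(19), np.int32(23)) [ 581.9 -104.3   77. ]
[215.6  69.1] (np.int32(20), np.int32(21)) [585.6 -41.2  77. ]
[325.   68.5] (np.int32(19), np.int32(22)) [ 576.4 -170.7   77. ]
[222.5 221. ] (np.int32(16), np.int32(17)) [397.4 -25.1  77. ]
[268.3 220.9] (np.int32(16), np.int32(17)) [392.6 -87.6  77. ]
[317.4 221.4] (np.int32(16), np.int32(16)) [ 386.8 -154.6   77. ]
right -60 [ 410.  -209.7   70. ] [(-170, 106), (-168, 106), (-166, 105), (-164, 104), (-162, 101), (-160, 96), (-158, 98), (-156, 97), (-154, 95), (-152, 73), (-150, 59), (-148, 71), (-146, 76), (-144, 74), (-142, 75), (-140, 76), (-138, 88), (-136, 119), (-134, 137)]
right 60 [ 529.7 -219.3   70. ] [(-170, 90), (-168, 88), (-166, 90), (-164, 88), (-162, 92), (-160, 117), (-158, 152), (-156, 154), (-154, 142), (-152, 96), (-150, 73), (-148, 72), (-146, 72), (-144, 72), (-142, 72), (-140, 73), (-138, 93), (-136, 123), (-134, 128)]
left -60 [434.3  93.3  70. ] [(134, 38), (136, 37), (138, 42), (140, 40), (142, 43), (144, 40), (146, 44), (148, 77), (150, 142), (152, 162), (154, 166), (156, 157), (158, 149),
[... 850 characters left out ...]
-106, 153), (-104, 152), (-102, 153), (-100, 154), (-98, 156), (-96, 153), (-94, 150), (-92, 139), (-90, 146), (-88, 157), (-86, 153), (-84, 126), (-82, 81), (-80, 65), (-78, 64), (-76, 64), (-74, 64)]
near 120 [399.9  64.   70. ] [(-110, 156), (-108, 154), (-106, 157), (-104, 157), (-102, 153), (-100, 149), (-98, 150), (-96, 151), (-94, 148), (-92, 144), (-90, 138), (-88, 152), (-86, 164), (-84, 155), (-82, 118), (-80, 72), (-78, 57), (-76, 56), (-74, 52)]
clock: 3.15
ee_pos: [447.5, 103.0, 352.5]
eef_rot: [-2.997, -0.209, 0.017]
contact_force: [0.1, 0.4, 0.3]
opening: 85.4
finger_force: 0.0
[447.51121528 103.02208699 352.53228448] [-2.9965683  -0.20888683  0.01685791] 0.0012604296555154605
```

View pics/w4.png

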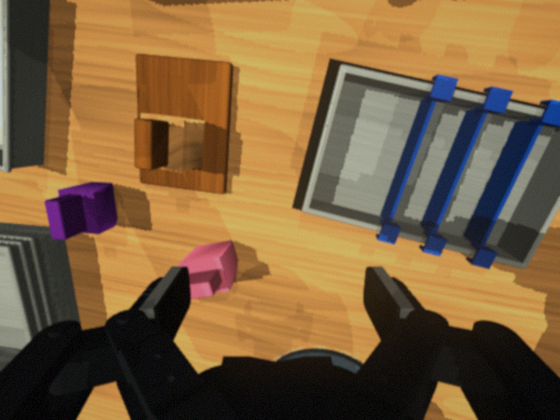

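The view is tilted and short of the target: block rib at ~(152,145), board corners (137,55) to (228,192). The move was cut short, so I'll check the joints.

```bash
python3 - <<'E'
from h import *
s=sense();print(s['joint_positions'].round(3)); T=Rn.from_rotvec(s['eef_rot']).as_matrix(); print(T.round(3).tolist())
c=cal('wrist')
for n,u,v,z in [('rib tl',137,118,138),('rib bl',135,168,138),('rib tr',168,121,138),('rib br',168,170,138),('bTL',137,55,18),('bTR',232,63,18),('bBR',227,192,18)]: print(n,ray(c,u,v,z).round(1))
E
```

```text
[0.138 0.108 0.088 1.553 0.138 3.141]
[[0.99, 0.137, -0.021], [0.138, -0.981, 0.136], [-0.002, -0.138, -0.99]]
rib tl [503.9 309.6 138. ]
rib bl [443.6 312.7 138. ]
rib tr [505.8 270.9 138. ]
rib br [448.  269.4 138. ]
bTL [588.4 383.8  18. ]
bTR [594.1 236.3  18. ]
bBR [401.5 226.8  18. ]
```

Joint 6 hit its limit, so I'll untilt and flip the tool by half a turn, which suits both the block and the tray.

```bash
python3 -m inch '[{"tx":0,"ty":0,"tz":0,"wx":-0.66,"wy":0,"wz":0},{"tx":0,"ty":0,"tz":0,"wx":-0.66,"wy":0,"wz":0},{"tx":0,"ty":0,"tz":0,"wx":0,"wy":0,"wz":-1},{"tx":0,"ty":0,"tz":0,"wx":0,"wy":0,"wz":-1},{"tx":0,"ty":0,"tz":0,"wx":0,"wy":0,"wz":-1},{"tx":0,"ty":0,"tz":0,"wx":0,"wy":0,"wz":-1},{"tx":0,"ty":0,"tz":0,"wx":0,"wy":0,"wz":-1},{"tx":0,"ty":0,"tz":0,"wx":0,"wy":0,"wz":-1},{"tx":0,"ty":0,"tz":0,"wx":0,"wy":0,"wz":-1},{"tx":0,"ty":0,"tz":0,"wx":0,"wy":0,"wz":-1},{"tx":0,"ty":0,"tz":0,"wx":0,"wy":0,"wz":-1},{"tx":0,"ty":0,"tz":0,"wx":0,"wy":0,"wz":-1},{"tx":0,"ty":0,"tz":0,"wx":0,"wy":0,"wz":-1},{"tx":0,"ty":0,"tz":0,"wx":0,"wy":0,"wz":-1},{"tx":0,"ty":0,"tz":0,"wx":0,"wy":0,"wz":-1},{"tx":0,"ty":0,"tz":0,"wx":0,"wy":0,"wz":-1},{"tx":0,"ty":0,"tz":0,"wx":0,"wy":0,"wz":-1},{"tx":0,"ty":0,"tz":0,"wx":0,"wy":0,"wz":-1},{"tx":0,"ty":0,"tz":0,"wx":0,"wy":0,"wz":-1},{"tx":0,"ty":0,"tz":0,"wx":0,"wy":0,"wz":-1}]'
python3 -m inch '[{"tx":0,"ty":0,"tz":0,"wx":0,"wy":0,"wz":-1},{"tx":0,"ty":0,"tz":0,"wx":0,"wy":0,"wz":-1},{"tx":0,"ty":0,"tz":0,"wx":0,"wy":0,"wz":-1},{"tx":0,"ty":0,"tz":0,"wx":0,"wy":0,"wz":-1},{"tx":0,"ty":0,"tz":0,"wx":0,"wy":0,"wz":-1},{"tx":0,"ty":0,"tz":0,"wx":0,"wy":0,"wz":-1},{"tx":0,"ty":0,"tz":0,"wx":0,"wy":0,"wz":-1},{"tx":0,"ty":0,"tz":0,"wx":0,"wy":0,"wz":-1},{"tx":0,"ty":0,"tz":0,"wx":0,"wy":0,"wz":-1},{"tx":0,"ty":0,"tz":0,"wx":0,"wy":0,"wz":-1},{"tx":0,"ty":0.037,"tz":0.01,"wx":0,"wy":0,"wz":-0.2},{"tx":0,"ty":0.037,"tz":0.01,"wx":0,"wy":0,"wz":0},{"tx":0,"ty":0.037,"tz":0.01,"wx":0,"wy":0,"wz":0},{"tx":0,"ty":0.037,"tz":0.01,"wx":0,"wy":0,"wz":0},{"tx":0,"ty":0.037,"tz":0.01,"wx":0,"wy":0,"wz":0},{"tx":0,"ty":0,"tz":0,"wx":0,"wy":0,"wz":0},{"tx":0,"ty":0,"tz":0,"wx":0,"wy":0,"wz":0}]'
python3 - <<'E'
from h import *
s=sense();print(s['joint_positions'].round(3),s['ee_pos'],s['dq'].max()); print(Rn.from_rotvec(s['eef_rot']).as_matrix().round(4).tolist()); c=cal('wrist'); im=read_camera('wrist'); save('w5.png',im)
np.savez('w5.npz',im=im,**{k:np.array(v) for k,v in c.items()})
E
```

```text
clock: 5.2
ee_pos: [450.9, 80.2, 352.3]
eef_rot: [-1.617, -2.678, -0.019]
contact_force: [-0.2, 0.2, 0.6]
opening: 85.5
finger_force: 0.0
clock: 6.9
ee_pos: [455.4, 266.6, 305.1]
eef_rot: [-0.032, -3.135, -0.026]
contact_force: [0.6, -0.6, 0.4]
opening: 85.3
finger_force: 0.0
[0.52  0.229 0.125 1.464 0.017 0.541] [455.37610932 266.58787333 305.06858537] 0.007131178425072671
[[-0.9998, 0.0208, -0.0058], [0.0207, 0.9997, 0.0163], [0.0062, 0.0162, -0.9998]]
```

View pics/w5.png

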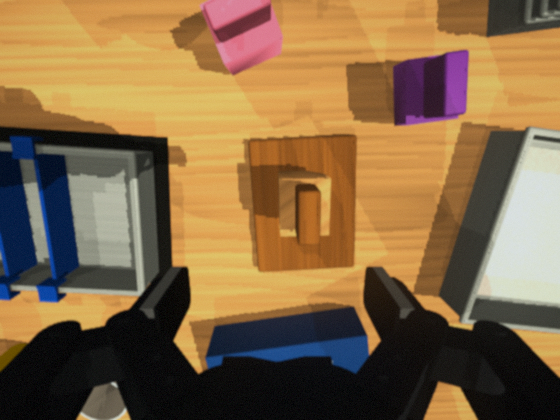

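The wrist view, now flipped, shows the block on the board with the rib's top spanning columns ~297 to 320 and rows ~185 to 244. The board corners are (250,140), (355,136), (354,268) and (258,271).

```bash
python3 - <<'E'
from h import *
d=dict(np.load('w5.npz')); im=d.pop('im')
g=cv2.GaussianBlur(cv2.cvtColor(im,cv2.COLOR_RGB2GRAY),(3,3),0)
for v in range(190,246,9): print(v,g[v,274:332:1].tolist())
print('col',g[170:256,303].tolist(), g[170:256,312].tolist())
E
```

```text
190 [74, 75, 76, 79, 85, 95, 102, 105, 105, 106, 106, 108, 109, 111, 112, 112, 112, 112, 113, 111, 98, 73, 53, 46, 48, 52, 56, 58, 59, 58, 58, 60, 63, 64, 66, 66, 67, 66, 67, 68, 69, 69, 71, 79, 98, 128, 157, 177, 185, 186, 186, 185, 184, 185, 183, 174, 154, 130]
199 [74, 75, 76, 78, 85, 98, 109, 114, 116, 116, 115, 115, 114, 113, 111, 108, 106, 105, 104, 102, 90, 70, 53, 51, 62, 78, 91, 99, 104, 107, 111, 114, 117, 118, 119, 120, 122, 122, 121, 121, 121, 118, 112, 107, 106, 110, 126, 152, 171, 178, 181, 184, 185, 184, 179, 165, 141, 117]
208 [74, 75, 76, 79, 84, 93, 100, 104, 105, 108, 111, 114, 115, 116, 118, 119, 121, 123, 124, 121, 107, 81, 57, 51, 62, 80, 94, 101, 105, 108, 111, 113, 116, 119, 121, 122, 123, 123, 122, 122, 120, 116, 109, 101, 101, 108, 125, 148, 164, 170, 171, 172, 172, 173, 173, 161, 136, 114]
217 [91, 87, 88, 95, 101, 109, 119, 124, 126, 126, 124, 123, 123, 122, 121, 122, 123, 124, 125, 122, 107, 79, 55, 52, 64, 81, 95, 103, 106, 109, 113, 116, 118, 119, 120, 120, 122, 122, 123, 123, 122, 119, 112, 107, 106, 113, 132, 157, 172, 178, 179, 179, 179, 178, 170, 15
[... 998 characters left out ...]
, 107, 108, 108, 108, 108, 108, 108, 109, 109, 108, 108, 108, 108, 109, 109, 109, 110, 110, 109, 109, 109, 108, 106, 105, 106, 106, 106, 107, 107, 107, 107, 107, 107, 106, 107, 108, 108, 108, 108, 107, 108, 109, 109, 108, 104, 99, 97, 99, 101, 101, 103, 103, 103, 105, 107, 110, 112] [102, 94, 85, 83, 86, 90, 95, 109, 133, 157, 169, 167, 155, 127, 88, 59, 49, 50, 51, 55, 67, 86, 103, 114, 120, 121, 122, 122, 122, 121, 122, 122, 122, 121, 122, 122, 122, 122, 122, 123, 124, 123, 122, 122, 122, 122, 122, 123, 124, 123, 122, 122, 122, 123, 124, 124, 123, 123, 123, 124, 123, 123, 124, 124, 123, 123, 123, 122, 122, 123, 123, 123, 121, 116, 109, 104, 102, 103, 103, 103, 102, 102, 104, 106, 109, 110]
```

```bash
python3 - <<'E'
from h import *
d=dict(np.load('w5.npz')); im=d.pop('im')
for u,v in [(298.3,199),(298.8,235),(317.7,199),(318.8,235),(308,191),(308.5,243.5)]: print(u,v,ray(d,u,v,138).round(1))
for u,v in [(250,140),(355,136),(354,268),(258,271)]: print(ray(d,u,v,18).round(1))
for z,a in [(93,[(279,180),(330,180),(279,240),(330,237)])]:
  for q in a: print(ray(d,*q,z).round(1))
E
```

```text
298.3 199 [452.9 291.9 138. ]
298.8 235 [492.4 292.5 138. ]
317.7 199 [453.4 312.  138. ]
318.8 235 [493.  313.9 138. ]
308 191 [444.7 301.9 138. ]
308.5 243.5 [502.4 303.  138. ]
[396.4 236.1  18. ]
[394.2 380.   18. ]
[593.  389.1  18. ]
[593.9 239.5  18. ]
[440.1 273.3  93. ]
[441.5 332.9  93. ]
[514.7 271.9  93. ]
[512.5 335.   93. ]
```

```bash
python3 -m inch '[{"tx":0,"ty":0,"tz":0,"wx":0.156,"wy":-0.055,"wz":-0.38},{"tx":-0.01,"ty":0.018,"tz":0.03,"wx":0,"wy":0,"wz":0},{"tx":-0.01,"ty":0.018,"tz":0.03,"wx":0,"wy":0,"wz":0},{"tx":0,"ty":0,"tz":0.04,"wx":0,"wy":0,"wz":0},{"tx":0,"ty":0,"tz":0.03,"wx":0,"wy":0,"wz":0},{"tx":0,"ty":0,"tz":0,"wx":0,"wy":0,"wz":0},{"tx":0,"ty":0,"tz":0,"wx":0,"wy":0,"wz":0}]'
python3 - <<'E'
from h import *
s=sense();print(s['ee_pos'].round(1)); print(Rn.from_rotvec(s['eef_rot']).as_matrix().round(4).tolist()); c=cal('wrist'); im=read_camera('wrist'); save('w6.png',im)
E
```

```text
clock: 7.65
ee_pos: [475.5, 302.0, 176.8]
eef_rot: [-0.026, 3.14, 0.002]
contact_force: [-0.1, -0.2, 1.0]
opening: 85.1
finger_force: 0.0
[475.5 302.  176.8]
[[-0.9999, -0.0164, 0.0012], [-0.0164, 0.9999, 0.0011], [-0.0013, 0.001, -1.0]]
```

View pics/w6.png

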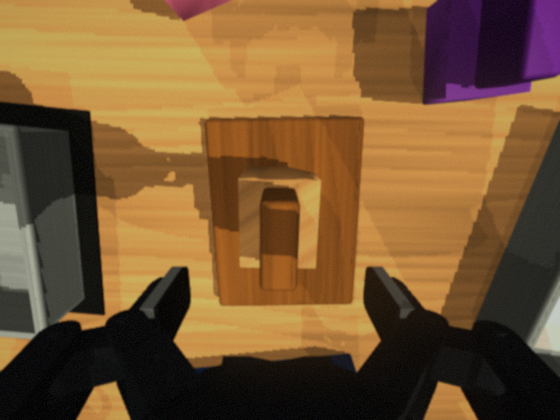

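The rib is at columns 260 to 299, centred between the fingers (188, 365). I'll descend and grip.

```bash
python3 -m inch '[{"tx":0,"ty":0.001,"tz":0.03,"wx":0,"wy":0,"wz":0},{"tx":0,"ty":0,"tz":0.025,"wx":0,"wy":0,"wz":0},{"tx":0,"ty":0,"tz":0.01,"wx":0,"wy":0,"wz":0},{"tx":0,"ty":0,"tz":0,"wx":0,"wy":0,"wz":0},{"tx":0,"ty":0,"tz":0,"wx":0,"wy":0,"wz":0}]'
python3 -m inch '[{"tx":0,"ty":0,"tz":0,"wx":0,"wy":0,"wz":0},{"tx":0,"ty":0,"tz":0,"wx":0,"wy":0,"wz":0},{"tx":0,"ty":0,"tz":0,"wx":0,"wy":0,"wz":0},{"tx":0,"ty":0,"tz":0,"wx":0,"wy":0,"wz":0},{"tx":0,"ty":0,"tz":0,"wx":0,"wy":0,"wz":0},{"tx":0,"ty":0,"tz":0,"wx":0,"wy":0,"wz":0},{"tx":0,"ty":0,"tz":0,"wx":0,"wy":0,"wz":0},{"tx":0,"ty":0,"tz":0,"wx":0,"wy":0,"wz":0}]' 1 60
```

```text
clock: 8.2
ee_pos: [476.0, 304.4, 112.4]
eef_rot: [-0.028, 3.139, 0.003]
contact_force: [0.4, 0.2, 0.0]
opening: 85.4
finger_force: 0.0
clock: 9.0
ee_pos: [475.3, 304.0, 111.1]
eef_rot: [-0.028, 3.14, 0.002]
contact_force: [-1.3, -1.6, 5.7]
opening: 23.3
finger_force: 59.2
```

Gripped: opening 23.3 mm, foot at 18 mm when the TCP is at z≈111. I'll lift, turn to the tray's yaw (-0.088) and carry it over lane 1.

```bash
python3 -m inch '[{"tx":0,"ty":0,"tz":-0.02,"wx":0,"wy":0,"wz":0},{"tx":0,"ty":0,"tz":-0.035,"wx":0,"wy":0,"wz":0},{"tx":0,"ty":0,"tz":-0.035,"wx":0,"wy":0,"wz":0.5},{"tx":0,"ty":0,"tz":0,"wx":0,"wy":0,"wz":0.51},{"tx":-0.0036,"ty":-0.037,"tz":0,"wx":0,"wy":0,"wz":0},{"tx":-0.0036,"ty":-0.037,"tz":0,"wx":0,"wy":0,"wz":0},{"tx":-0.0036,"ty":-0.037,"tz":0,"wx":0,"wy":0,"wz":0},{"tx":-0.0036,"ty":-0.037,"tz":0,"wx":0,"wy":0,"wz":0},{"tx":-0.0036,"ty":-0.037,"tz":0,"wx":0,"wy":0,"wz":0},{"tx":-0.0036,"ty":-0.037,"tz":0,"wx":0,"wy":0,"wz":0},{"tx":-0.0036,"ty":-0.037,"tz":0,"wx":0,"wy":0,"wz":0},{"tx":-0.0036,"ty":-0.037,"tz":0,"wx":0,"wy":0,"wz":0},{"tx":-0.0036,"ty":-0.037,"tz":0,"wx":0,"wy":0,"wz":0},{"tx":-0.0036,"ty":-0.037,"tz":0,"wx":0,"wy":0,"wz":0},{"tx":-0.0036,"ty":-0.037,"tz":0,"wx":0,"wy":0,"wz":0},{"tx":-0.0036,"ty":-0.037,"tz":0,"wx":0,"wy":0,"wz":0},{"tx":-0.0036,"ty":-0.037,"tz":0,"wx":0,"wy":0,"wz":0},{"tx":0,"ty":0,"tz":0,"wx":0,"wy":0,"wz":0},{"tx":0,"ty":0,"tz":0,"wx":0,"wy":0,"wz":0}]'
cat > st.py <<'E'
from h import *
s=sense();T=Rn.from_rotvec(s['eef_rot']).as_matrix(); p=s['ee_pos']-[489.3,-65.9,93.1]; e=np.array([.9961,-.0879]);n=np.array([.0879,.9961])
print('t%.2f tray x %.1f y %.1f foot z %.1f | yawerr %.4f tiltz %s | F tray y %.1f z %.1f | Mom %s'%(s['clock'],p[:2]@e,p[:2]@n,p[2],np.arctan2(T[1,1],T[0,1])-np.arctan2(n[1],n[0]),T[:,2].round(4),s['contact_force'][:2]@n,s['contact_force'][2],s['wrist_torque'].round(2)))
E
python3 st.py
```

```text
clock: 10.9
ee_pos: [478.8, -179.8, 199.4]
eef_rot: [-0.141, -3.138, -0.003]
contact_force: [0.3, 0.4, -3.5]
opening: 23.1
finger_force: 60.8
t10.90 tray x -0.4 y -114.4 foot z 106.3 | yawerr -0.0019 tiltz [-6.0e-04  2.1e-03 -1.0e+00] | F tray y 0.4 z -3.5 | Mom [0.05 0.04 0.02]
```

In place above lane 1; the free block reads Fz ≈ -3.5 N. Dipping the foot in.

```bash
python3 -m inch '[{"tx":0,"ty":0,"tz":0.015,"wx":0,"wy":0,"wz":-0.01},{"tx":0,"ty":0,"tz":0.015,"wx":0,"wy":0,"wz":0},{"tx":0,"ty":0,"tz":0.008,"wx":0,"wy":0,"wz":0},{"tx":0,"ty":0,"tz":0.006,"wx":0,"wy":0,"wz":0},{"tx":0,"ty":0,"tz":0.006,"wx":0,"wy":0,"wz":0},{"tx":0,"ty":0,"tz":0,"wx":0,"wy":0,"wz":0},{"tx":0,"ty":0,"tz":0,"wx":0,"wy":0,"wz":0}]' >/dev/null; python3 st.py
python3 -m inch '[{"tx":0,"ty":-0.001,"tz":0,"wx":0,"wy":0,"wz":0},{"tx":0,"ty":-0.001,"tz":0,"wx":0,"wy":0,"wz":0},{"tx":0,"ty":0,"tz":0,"wx":0,"wy":0,"wz":0}]'>/dev/null;python3 st.py
```

```text
t11.60 tray x 0.3 y -113.7 foot z 57.4 | yawerr 0.0014 tiltz [ 0.0013  0.001  -1.    ] | F tray y 1.0 z -3.9 | Mom [ 0.01 -0.02  0.01]
t11.90 tray x 0.3 y -116.0 foot z 57.4 | yawerr 0.0009 tiltz [ 1.5e-03  8.0e-04 -1.0e+00] | F tray y 0.4 z -3.7 | Mom [ 0.05  0.06 -0.03]
```

```bash
python3 -m inch '[{"tx":0,"ty":-0.001,"tz":0,"wx":0,"wy":0,"wz":0},{"tx":0,"ty":-0.0005,"tz":0,"wx":0,"wy":0,"wz":0},{"tx":0,"ty":0,"tz":0,"wx":0,"wy":0,"wz":0}]'>/dev/null;python3 st.py
python3 -m inch '[{"tx":0,"ty":-0.001,"tz":0,"wx":0,"wy":0,"wz":0},{"tx":0,"ty":0,"tz":0,"wx":0,"wy":0,"wz":0}]'>/dev/null;python3 st.py
python3 -m inch '[{"tx":0,"ty":-0.0005,"tz":0,"wx":0,"wy":0,"wz":0},{"tx":0,"ty":0,"tz":0,"wx":0,"wy":0,"wz":0}]'>/dev/null;python3 st.py
python3 -m inch '[{"tx":0,"ty":-0.0005,"tz":0,"wx":0,"wy":0,"wz":0},{"tx":0,"ty":0,"tz":0,"wx":0,"wy":0,"wz":0}]'>/dev/null;python3 st.py
```

```text
t12.20 tray x 0.2 y -117.4 foot z 57.1 | yawerr 0.0010 tiltz [ 0.001  0.001 -1.   ] | F tray y 0.0 z -4.0 | Mom [ 0.06 -0.04  0.01]
t12.40 tray x 0.2 y -118.4 foot z 57.1 | yawerr 0.0011 tiltz [ 0.001  0.001 -1.   ] | F tray y -0.0 z -3.8 | Mom [ 0.07  0.03 -0.04]
t12.60 tray x 0.2 y -118.8 foot z 57.1 | yawerr 0.0011 tiltz [ 9.0e-04  1.1e-03 -1.0e+00] | F tray y -0.1 z -3.1 | Mom [ 0.02 -0.04 -0.02]
t12.80 tray x 0.2 y -119.2 foot z 57.1 | yawerr 0.0013 tiltz [ 0.001   0.0013 -1.    ] | F tray y 0.3 z -4.0 | Mom [ 0.27 -0.02  0.04]
```

Contact seems to be just starting (moment x 0.27), so I'll continue in half-millimetre steps.

```bash
python3 -m inch '[{"tx":0,"ty":-0.0005,"tz":0,"wx":0,"wy":0,"wz":0},{"tx":0,"ty":0,"tz":0,"wx":0,"wy":0,"wz":0}]'>/dev/null;python3 st.py
python3 -m inch '[{"tx":0,"ty":-0.0005,"tz":0,"wx":0,"wy":0,"wz":0},{"tx":0,"ty":0,"tz":0,"wx":0,"wy":0,"wz":0}]'>/dev/null;python3 st.py
```

```text
t13.00 tray x 0.1 y -119.4 foot z 57.1 | yawerr 0.0014 tiltz [ 0.001  0.002 -1.   ] | F tray y 2.6 z -4.4 | Mom [ 0.91 -0.07  0.11]
t13.20 tray x 0.1 y -119.6 foot z 57.1 | yawerr 0.0017 tiltz [ 0.001   0.0026 -1.    ] | F tray y 6.0 z -2.8 | Mom [ 1.5  -0.02  0.09]
```

Light contact with the end wall at y ≈ -119.4 (6 N). I'll ease it a touch and press down in stages.

```bash
python3 -m inch '[{"tx":0,"ty":0.0003,"tz":0.001,"wx":0,"wy":0,"wz":0},{"tx":0,"ty":0,"tz":0.002,"wx":0,"wy":0,"wz":0},{"tx":0,"ty":0,"tz":0.002,"wx":0,"wy":0,"wz":0},{"tx":0,"ty":0,"tz":0.002,"wx":0,"wy":0,"wz":0},{"tx":0,"ty":0,"tz":0.002,"wx":0,"wy":0,"wz":0}]'>/dev/null;python3 st.py
python3 -m inch '[{"tx":0,"ty":0,"tz":0.002,"wx":0,"wy":0,"wz":0},{"tx":0,"ty":0,"tz":0.002,"wx":0,"wy":0,"wz":0},{"tx":0,"ty":0,"tz":0.002,"wx":0,"wy":0,"wz":0}]'>/dev/null;python3 st.py
python3 -m inch '[{"tx":0,"ty":0,"tz":0.002,"wx":0,"wy":0,"wz":0},{"tx":0,"ty":0,"tz":0.002,"wx":0,"wy":0,"wz":0}]'>/dev/null;python3 st.py
```

```text
t13.70 tray x 0.3 y -119.5 foot z 48.0 | yawerr 0.0016 tiltz [ 0.0013  0.002  -1.    ] | F tray y 5.5 z -1.1 | Mom [ 1.5  -0.16  0.1 ]
t14.00 tray x 0.3 y -119.5 foot z 42.0 | yawerr 0.0016 tiltz [ 0.0013  0.002  -1.    ] | F tray y 6.0 z -1.8 | Mom [ 1.41 -0.11  0.22]
t14.20 tray x 0.6 y -119.6 foot z 38.8 | yawerr 0.0019 tiltz [ 0.0023  0.0016 -1.    ] | F tray y 5.0 z 9.6 | Mom [1.69 0.37 0.44]
```

```bash
python3 -m inch '[{"tx":0,"ty":0.0004,"tz":0.0005,"wx":0,"wy":0,"wz":0},{"tx":0,"ty":0,"tz":0.001,"wx":0,"wy":0,"wz":0},{"tx":0,"ty":0,"tz":0.001,"wx":0,"wy":0,"wz":0}]'>/dev/null;python3 st.py
python3 -m inch '[{"tx":0,"ty":0,"tz":0.001,"wx":0,"wy":0,"wz":0},{"tx":0,"ty":0,"tz":0.001,"wx":0,"wy":0,"wz":0},{"tx":0,"ty":0,"tz":0.001,"wx":0,"wy":0,"wz":0},{"tx":0,"ty":0,"tz":0.001,"wx":0,"wy":0,"wz":0}]'>/dev/null;python3 st.py
```

```text
t14.50 tray x 0.9 y -119.5 foot z 36.7 | yawerr 0.0019 tiltz [ 3.1e-03  8.0e-04 -1.0e+00] | F tray y 4.1 z 9.2 | Mom [1.36 0.24 0.43]
t14.90 tray x 1.2 y -119.5 foot z 32.8 | yawerr 0.0018 tiltz [ 3.7e-03  7.0e-04 -1.0e+00] | F tray y 4.1 z 9.6 | Mom [1.4  0.11 0.49]
```

```bash
python3 -m inch '[{"tx":0,"ty":0.0002,"tz":0.001,"wx":0,"wy":0,"wz":0},{"tx":0,"ty":0,"tz":0.0015,"wx":0,"wy":0,"wz":0},{"tx":0,"ty":0,"tz":0.0015,"wx":0,"wy":0,"wz":0},{"tx":0,"ty":0,"tz":0.0015,"wx":0,"wy":0,"wz":0},{"tx":0,"ty":0,"tz":0.0015,"wx":0,"wy":0,"wz":0},{"tx":0,"ty":0,"tz":0.0015,"wx":0,"wy":0,"wz":0}]'>/dev/null;python3 st.py
python3 -m inch '[{"tx":0,"ty":0,"tz":0.0015,"wx":0,"wy":0,"wz":0},{"tx":0,"ty":0,"tz":0.0015,"wx":0,"wy":0,"wz":0},{"tx":0,"ty":0,"tz":0.0015,"wx":0,"wy":0,"wz":0},{"tx":0,"ty":0,"tz":0.0015,"wx":0,"wy":0,"wz":0},{"tx":0,"ty":0,"tz":0.0015,"wx":0,"wy":0,"wz":0}]'>/dev/null;python3 st.py
```

```text
t15.50 tray x 1.4 y -119.5 foot z 24.4 | yawerr 0.0018 tiltz [ 4.1e-03  4.0e-04 -1.0e+00] | F tray y 3.4 z 9.0 | Mom [ 1.22 -0.02  0.46]
t16.00 tray x 0.3 y -119.4 foot z 15.5 | yawerr 0.0012 tiltz [ 1.e-03  8.e-04 -1.e+00] | F tray y 2.8 z 2.9 | Mom [ 0.82 -0.25  0.53]
```

```bash
python3 -m inch '[{"tx":0,"ty":0,"tz":0.0015,"wx":0,"wy":0,"wz":0},{"tx":0,"ty":0,"tz":0.0015,"wx":0,"wy":0,"wz":0},{"tx":0,"ty":0,"tz":0.0015,"wx":0,"wy":0,"wz":0},{"tx":0,"ty":0,"tz":0.001,"wx":0,"wy":0,"wz":0},{"tx":0,"ty":0,"tz":0,"wx":0,"wy":0,"wz":0},{"tx":0,"ty":0,"tz":0,"wx":0,"wy":0,"wz":0},{"tx":0,"ty":0,"tz":0,"wx":0,"wy":0,"wz":0},{"tx":0,"ty":0,"tz":0,"wx":0,"wy":0,"wz":0},{"tx":0,"ty":0,"tz":0,"wx":0,"wy":0,"wz":0},{"tx":0,"ty":0,"tz":0,"wx":0,"wy":0,"wz":0},{"tx":0,"ty":0,"tz":0,"wx":0,"wy":0,"wz":0},{"tx":0,"ty":0,"tz":0,"wx":0,"wy":0,"wz":0}]'>/dev/null;python3 st.py
```

```text
t17.20 tray x 0.0 y -119.4 foot z 9.8 | yawerr 0.0011 tiltz [ 4.e-04  1.e-03 -1.e+00] | F tray y -0.4 z -8.7 | Mom [ 0.14 -0.28  0.39]
```

Lane 1 is set: foot at ~10 mm and the pause done. Lifting out and stepping to lane 2.

```bash
python3 -m inch '[{"tx":0,"ty":0,"tz":-0.004,"wx":0,"wy":0,"wz":0},{"tx":0,"ty":0,"tz":-0.005,"wx":0,"wy":0,"wz":0},{"tx":0,"ty":0,"tz":-0.005,"wx":0,"wy":0,"wz":0},{"tx":0,"ty":0,"tz":-0.01,"wx":0,"wy":0,"wz":0},{"tx":0,"ty":0,"tz":-0.014,"wx":0,"wy":0,"wz":0},{"tx":0,"ty":0,"tz":-0.014,"wx":0,"wy":0,"wz":0},{"tx":0,"ty":0,"tz":-0.014,"wx":0,"wy":0,"wz":0},{"tx":0,"ty":0,"tz":0,"wx":0,"wy":0,"wz":0},{"tx":0,"ty":0.02,"tz":0,"wx":0,"wy":0,"wz":0},{"tx":0,"ty":0.03,"tz":0,"wx":0,"wy":0,"wz":0},{"tx":0,"ty":0.02,"tz":0,"wx":0,"wy":0,"wz":0},{"tx":0,"ty":0,"tz":0,"wx":0,"wy":0,"wz":0},{"tx":0,"ty":0,"tz":0,"wx":0,"wy":0,"wz":0}]'>/dev/null;python3 st.py
python3 - <<'E'
from h import *
c=cal('wrist'); im=read_camera('wrist'); save('w7.png',im)
hsv=cv2.cvtColor(im,cv2.COLOR_RGB2HSV); m=cv2.inRange(hsv,(108,150,60),(130,255,255))
mo=cv2.morphologyEx(m,cv2.MORPH_OPEN,np.ones((11,14),np.uint8))
n,_,st,ce=cv2.connectedComponentsWithStats(mo)
for i in range(1,n):
    if st[i][4]>100: p=ray(c,*ce[i],77)[:2]-[489.3,-65.9]; print(ce[i].round(),st[i],'tray x,y',(p@[.9961,-.0879]).round(1),(p@[.0879,.9961]).round(1))
E
```

```text
t18.50 tray x 0.1 y -49.3 foot z 76.2 | yawerr 0.0021 tiltz [ 1.2e-03  6.0e-04 -1.0e+00] | F tray y 0.4 z -3.5 | Mom [-0.01 -0.01  0.02]
[307.  93.] [ 290   75   35   38 1289] tray x,y -95.1 -28.0
[223.  95.] [ 206   77   35   37 1223] tray x,y -94.0 -86.4
[397.  96.] [ 380   80   36   33 1106] tray x,y -93.8 35.3
```

View pics/w7.png

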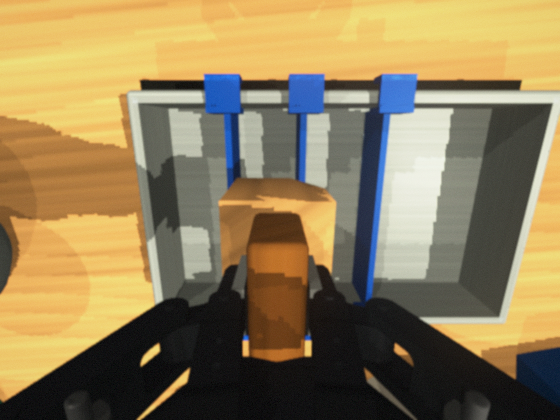

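Divider 1 is now ~9 mm farther out; in the picture the dividers sit at columns 223, 307 and 397 and the block hangs above lane 2. Dipping into lane 2.

```bash
python3 -m inch '[{"tx":0,"ty":0,"tz":0.008,"wx":0,"wy":0,"wz":0.015},{"tx":0,"ty":0,"tz":0.006,"wx":0,"wy":0,"wz":0},{"tx":0,"ty":0,"tz":0.004,"wx":0,"wy":0,"wz":0},{"tx":0,"ty":0,"tz":0.003,"wx":0,"wy":0,"wz":0},{"tx":0,"ty":0,"tz":0,"wx":0,"wy":0,"wz":0}]'>/dev/null;python3 st.py
python3 -m inch '[{"tx":0,"ty":-0.001,"tz":0,"wx":0,"wy":0,"wz":0},{"tx":0,"ty":-0.001,"tz":0,"wx":0,"wy":0,"wz":0},{"tx":0,"ty":-0.0005,"tz":0,"wx":0,"wy":0,"wz":0},{"tx":0,"ty":0,"tz":0,"wx":0,"wy":0,"wz":0}]'>/dev/null;python3 st.py
```

```text
t19.05 tray x -0.2 y -49.5 foot z 54.6 | yawerr -0.0007 tiltz [ 0.      0.0012 -1.    ] | F tray y -0.2 z -3.8 | Mom [-0.03  0.02  0.  ]
t19.45 tray x 0.2 y -52.0 foot z 55.4 | yawerr -0.0005 tiltz [ 1.3e-03  9.0e-04 -1.0e+00] | F tray y -0.9 z -3.6 | Mom [-0.02 -0.02  0.04]
```

```bash
python3 -m inch '[{"tx":0,"ty":-0.001,"tz":0,"wx":0,"wy":0,"wz":-0.012},{"tx":0,"ty":0,"tz":0,"wx":0,"wy":0,"wz":0}]'>/dev/null;python3 st.py
python3 -m inch '[{"tx":0,"ty":-0.0005,"tz":0,"wx":0,"wy":0,"wz":0},{"tx":0,"ty":0,"tz":0,"wx":0,"wy":0,"wz":0}]'>/dev/null;python3 st.py
python3 -m inch '[{"tx":0,"ty":-0.0003,"tz":0,"wx":0,"wy":0,"wz":0},{"tx":0,"ty":0,"tz":0,"wx":0,"wy":0,"wz":0}]'>/dev/null;python3 st.py
```

```text
t19.65 tray x 0.1 y -53.0 foot z 55.2 | yawerr 0.0009 tiltz [ 0.0011  0.001  -1.    ] | F tray y 0.0 z -4.1 | Mom [-0.02 -0.03  0.02]
t19.85 tray x 0.1 y -53.4 foot z 55.2 | yawerr 0.0008 tiltz [ 9.e-04  1.e-03 -1.e+00] | F tray y 0.7 z -3.8 | Mom [ 0.01 -0.04  0.06]
t20.05 tray x 0.1 y -53.7 foot z 55.2 | yawerr 0.0008 tiltz [ 9.e-04  1.e-03 -1.e+00] | F tray y 0.5 z -4.2 | Mom [-0.04  0.04  0.04]
```

```bash
python3 -m inch '[{"tx":0,"ty":-0.0003,"tz":0,"wx":0,"wy":0,"wz":0},{"tx":0,"ty":0,"tz":0,"wx":0,"wy":0,"wz":0}]'>/dev/null;python3 st.py
python3 -m inch '[{"tx":0,"ty":-0.0002,"tz":0,"wx":0,"wy":0,"wz":0},{"tx":0,"ty":0,"tz":0,"wx":0,"wy":0,"wz":0}]'>/dev/null;python3 st.py
python3 -m inch '[{"tx":0,"ty":-0.0002,"tz":0,"wx":0,"wy":0,"wz":0},{"tx":0,"ty":0,"tz":0,"wx":0,"wy":0,"wz":0}]'>/dev/null;python3 st.py
```

```text
t20.25 tray x 0.1 y -53.9 foot z 55.2 | yawerr 0.0009 tiltz [ 0.001   0.0014 -1.    ] | F tray y 0.9 z -3.3 | Mom [ 0.32 -0.    0.04]
t20.45 tray x 0.1 y -53.9 foot z 55.2 | yawerr 0.0011 tiltz [ 0.001   0.0015 -1.    ] | F tray y 2.2 z -2.9 | Mom [0.62 0.01 0.08]
t20.65 tray x 0.0 y -54.1 foot z 55.2 | yawerr 0.0011 tiltz [ 9.0e-04  1.7e-03 -1.0e+00] | F tray y 2.8 z -2.3 | Mom [0.96 0.   0.1 ]
```

Lightly touching divider 1 (about 3 N, below its drag). I'll ease off and press down, keeping the load on divider 1 under 7 N.

```bash
python3 -m inch '[{"tx":0,"ty":0.0003,"tz":0.001,"wx":0,"wy":0,"wz":0},{"tx":0,"ty":0,"tz":0.002,"wx":0,"wy":0,"wz":0},{"tx":0,"ty":0,"tz":0.002,"wx":0,"wy":0,"wz":0},{"tx":0,"ty":0,"tz":0.002,"wx":0,"wy":0,"wz":0}]'>/dev/null;python3 st.py
python3 -m inch '[{"tx":0,"ty":0.0001,"tz":0.002,"wx":0,"wy":0,"wz":0},{"tx":0,"ty":0,"tz":0.001,"wx":0,"wy":0,"wz":0},{"tx":0,"ty":0,"tz":0.001,"wx":0,"wy":0,"wz":0}]'>/dev/null;python3 st.py
python3 -m inch '[{"tx":0,"ty":0,"tz":0.001,"wx":0,"wy":0,"wz":0},{"tx":0,"ty":0,"tz":0.001,"wx":0,"wy":0,"wz":0}]'>/dev/null;python3 st.py
```

```text
t21.05 tray x 0.1 y -54.0 foot z 48.0 | yawerr 0.0009 tiltz [ 0.001   0.0012 -1.    ] | F tray y 4.1 z -1.8 | Mom [ 0.85 -0.15  0.09]
t21.35 tray x 0.1 y -54.0 foot z 44.1 | yawerr 0.0008 tiltz [ 8.0e-04  1.1e-03 -1.0e+00] | F tray y 3.6 z -3.1 | Mom [ 0.86 -0.09  0.11]
t21.55 tray x 0.1 y -54.0 foot z 42.1 | yawerr 0.0009 tiltz [ 0.0011  0.0011 -1.    ] | F tray y 3.3 z -2.7 | Mom [ 0.81 -0.09  0.12]
```

```bash
python3 -m inch '[{"tx":0,"ty":0.0003,"tz":0,"wx":0,"wy":0,"wz":0},{"tx":0,"ty":0,"tz":0,"wx":0,"wy":0,"wz":0}]'>/dev/null;python3 st.py
python3 -m inch '[{"tx":0,"ty":0.0001,"tz":0.001,"wx":0,"wy":0,"wz":0},{"tx":0,"ty":0,"tz":0.001,"wx":0,"wy":0,"wz":0}]'>/dev/null;python3 st.py
```

```text
t21.75 tray x 0.1 y -53.9 foot z 42.1 | yawerr 0.0007 tiltz [ 8.e-04  6.e-04 -1.e+00] | F tray y 2.5 z -4.2 | Mom [ 0.39 -0.11  0.06]
t21.95 tray x 0.1 y -53.8 foot z 40.2 | yawerr 0.0006 tiltz [ 1.e-03  6.e-04 -1.e+00] | F tray y 0.1 z -4.2 | Mom [ 0.23 -0.01  0.02]
```

```bash
python3 -m inch '[{"tx":0,"ty":0.0001,"tz":0.001,"wx":0,"wy":0,"wz":0},{"tx":0,"ty":0,"tz":0.001,"wx":0,"wy":0,"wz":0},{"tx":0,"ty":0,"tz":0.001,"wx":0,"wy":0,"wz":0}]'>/dev/null;python3 st.py
python3 -m inch '[{"tx":0,"ty":0,"tz":0.001,"wx":0,"wy":0,"wz":0},{"tx":0,"ty":0,"tz":0.001,"wx":0,"wy":0,"wz":0}]'>/dev/null;python3 st.py
python3 -m inch '[{"tx":0,"ty":0,"tz":0.001,"wx":0,"wy":0,"wz":0},{"tx":0,"ty":0,"tz":0.001,"wx":0,"wy":0,"wz":0}]'>/dev/null;python3 st.py
```

```text
t22.25 tray x 0.3 y -53.8 foot z 37.4 | yawerr 0.0008 tiltz [ 1.3e-03  2.0e-04 -1.0e+00] | F tray y -1.4 z 4.3 | Mom [-0.24  0.42  0.2 ]
t22.45 tray x 0.6 y -53.8 foot z 35.7 | yawerr 0.0008 tiltz [ 2.1e-03  2.0e-04 -1.0e+00] | F tray y -3.3 z 5.5 | Mom [-0.47  0.25  0.28]
t22.65 tray x 0.6 y -53.8 foot z 33.4 | yawerr 0.0007 tiltz [ 2.e-03  3.e-04 -1.e+00] | F tray y -4.3 z 3.5 | Mom [-0.78  0.09  0.21]
```

```bash
python3 -m inch '[{"tx":0,"ty":-0.0002,"tz":0.001,"wx":0,"wy":0,"wz":0},{"tx":0,"ty":0,"tz":0.0015,"wx":0,"wy":0,"wz":0},{"tx":0,"ty":0,"tz":0.0015,"wx":0,"wy":0,"wz":0}]'>/dev/null;python3 st.py
python3 -m inch '[{"tx":0,"ty":0,"tz":0.0015,"wx":0,"wy":0,"wz":0},{"tx":0,"ty":0,"tz":0.0015,"wx":0,"wy":0,"wz":0},{"tx":0,"ty":0,"tz":0.0015,"wx":0,"wy":0,"wz":0}]'>/dev/null;python3 st.py
```

```text
t22.95 tray x 0.3 y -53.8 foot z 29.1 | yawerr 0.0007 tiltz [ 1.2e-03  7.0e-04 -1.0e+00] | F tray y -3.5 z 4.4 | Mom [-0.72  0.05  0.16]
t23.25 tray x 0.0 y -53.8 foot z 24.5 | yawerr 0.0008 tiltz [ 7.e-04  8.e-04 -1.e+00] | F tray y -5.3 z 4.1 | Mom [-0.88  0.1   0.13]
```

```bash
python3 -m inch '[{"tx":0,"ty":-0.0003,"tz":0.0,"wx":0,"wy":0,"wz":0},{"tx":0,"ty":0,"tz":0.001,"wx":0,"wy":0,"wz":0},{"tx":0,"ty":0,"tz":0.001,"wx":0,"wy":0,"wz":0}]'>/dev/null;python3 st.py
python3 -m inch '[{"tx":0,"ty":0,"tz":0.0015,"wx":0,"wy":0,"wz":0},{"tx":0,"ty":0,"tz":0.0015,"wx":0,"wy":0,"wz":0},{"tx":0,"ty":0,"tz":0.0015,"wx":0,"wy":0,"wz":0}]'>/dev/null;python3 st.py
```

```text
t23.55 tray x -0.2 y -53.8 foot z 22.3 | yawerr 0.0010 tiltz [ 3.0e-04  1.4e-03 -1.0e+00] | F tray y -3.2 z 0.2 | Mom [-0.72 -0.01  0.23]
t23.85 tray x -0.1 y -53.8 foot z 17.9 | yawerr 0.0009 tiltz [ 4.0e-04  1.2e-03 -1.0e+00] | F tray y -3.6 z 0.5 | Mom [-0.53  0.14  0.28]
```

```bash
python3 -m inch '[{"tx":0,"ty":0,"tz":0.0015,"wx":0,"wy":0,"wz":0},{"tx":0,"ty":0,"tz":0.0015,"wx":0,"wy":0,"wz":0},{"tx":0,"ty":0,"tz":0.0015,"wx":0,"wy":0,"wz":0},{"tx":0,"ty":0,"tz":0.0015,"wx":0,"wy":0,"wz":0},{"tx":0,"ty":0,"tz":0.0015,"wx":0,"wy":0,"wz":0},{"tx":0,"ty":0,"tz":0.0005,"wx":0,"wy":0,"wz":0},{"tx":0,"ty":0,"tz":0,"wx":0,"wy":0,"wz":0},{"tx":0,"ty":0,"tz":0,"wx":0,"wy":0,"wz":0},{"tx":0,"ty":0,"tz":0,"wx":0,"wy":0,"wz":0},{"tx":0,"ty":0,"tz":0,"wx":0,"wy":0,"wz":0},{"tx":0,"ty":0,"tz":0,"wx":0,"wy":0,"wz":0},{"tx":0,"ty":0,"tz":0,"wx":0,"wy":0,"wz":0},{"tx":0,"ty":0,"tz":0,"wx":0,"wy":0,"wz":0},{"tx":0,"ty":0,"tz":0,"wx":0,"wy":0,"wz":0}]'>/dev/null;python3 st.py
```

```text
t25.25 tray x 0.1 y -53.9 foot z 10.1 | yawerr 0.0009 tiltz [ 8.0e-04  1.2e-03 -1.0e+00] | F tray y -2.2 z -5.7 | Mom [-0.39 -0.26  0.24]
```

Lane 2 is set. Stepping to lane 3.

```bash
python3 -m inch '[{"tx":0,"ty":0,"tz":-0.004,"wx":0,"wy":0,"wz":0},{"tx":0,"ty":0,"tz":-0.005,"wx":0,"wy":0,"wz":0},{"tx":0,"ty":0,"tz":-0.005,"wx":0,"wy":0,"wz":0},{"tx":0,"ty":0,"tz":-0.01,"wx":0,"wy":0,"wz":0},{"tx":0,"ty":0,"tz":-0.014,"wx":0,"wy":0,"wz":0},{"tx":0,"ty":0,"tz":-0.014,"wx":0,"wy":0,"wz":0},{"tx":0,"ty":0,"tz":-0.014,"wx":0,"wy":0,"wz":0},{"tx":0,"ty":0,"tz":0,"wx":0,"wy":0,"wz":0},{"tx":0,"ty":0.02,"tz":0,"wx":0,"wy":0,"wz":0},{"tx":0,"ty":0.029,"tz":0,"wx":0,"wy":0,"wz":0},{"tx":0,"ty":0.02,"tz":0,"wx":0,"wy":0,"wz":0},{"tx":0,"ty":0,"tz":0,"wx":0,"wy":0,"wz":0},{"tx":0,"ty":0,"tz":0,"wx":0,"wy":0,"wz":0}]'>/dev/null;python3 st.py
python3 -m inch '[{"tx":0,"ty":0,"tz":0.008,"wx":0,"wy":0,"wz":0},{"tx":0,"ty":0,"tz":0.006,"wx":0,"wy":0,"wz":0},{"tx":0,"ty":0,"tz":0.004,"wx":0,"wy":0,"wz":0},{"tx":0,"ty":0,"tz":0.003,"wx":0,"wy":0,"wz":0},{"tx":0,"ty":0,"tz":0,"wx":0,"wy":0,"wz":0}]'>/dev/null;python3 st.py
```

```text
t26.55 tray x -0.1 y 15.3 foot z 76.1 | yawerr 0.0020 tiltz [ 8.e-04  1.e-03 -1.e+00] | F tray y 0.1 z -3.1 | Mom [ 0.04 -0.01 -0.02]
t27.05 tray x -0.3 y 14.8 foot z 54.7 | yawerr 0.0004 tiltz [ 0.      0.0012 -1.    ] | F tray y 0.5 z -3.8 | Mom [-0.05  0.06 -0.01]
```

```bash
python3 -m inch '[{"tx":0,"ty":-0.001,"tz":0,"wx":0,"wy":0,"wz":0},{"tx":0,"ty":-0.001,"tz":0,"wx":0,"wy":0,"wz":0},{"tx":0,"ty":0,"tz":0,"wx":0,"wy":0,"wz":0}]'>/dev/null;python3 st.py
python3 -m inch '[{"tx":0,"ty":-0.0005,"tz":0,"wx":0,"wy":0,"wz":0},{"tx":0,"ty":0,"tz":0,"wx":0,"wy":0,"wz":0}]'>/dev/null;python3 st.py
python3 -m inch '[{"tx":0,"ty":-0.0003,"tz":0,"wx":0,"wy":0,"wz":0},{"tx":0,"ty":0,"tz":0,"wx":0,"wy":0,"wz":0}]'>/dev/null;python3 st.py
python3 -m inch '[{"tx":0,"ty":-0.0003,"tz":0,"wx":0,"wy":0,"wz":0},{"tx":0,"ty":0,"tz":0,"wx":0,"wy":0,"wz":0}]'>/dev/null;python3 st.py
```

```text
t27.35 tray x 0.2 y 12.9 foot z 55.5 | yawerr 0.0008 tiltz [ 0.0014  0.001  -1.    ] | F tray y -0.2 z -3.1 | Mom [ 0.06 -0.03 -0.01]
t27.55 tray x 0.1 y 12.5 foot z 55.4 | yawerr 0.0009 tiltz [ 0.0011  0.001  -1.    ] | F tray y -0.2 z -4.0 | Mom [ 0.01  0.02 -0.07]
t27.75 tray x 0.0 y 12.2 foot z 55.3 | yawerr 0.0009 tiltz [ 0.001  0.001 -1.   ] | F tray y 0.5 z -4.1 | Mom [ 0.01 -0.07 -0.03]
t27.95 tray x 0.1 y 11.9 foot z 55.3 | yawerr 0.0009 tiltz [ 0.001  0.001 -1.   ] | F tray y -0.5 z -3.0 | Mom [-0.01 -0.04  0.02]
```

```bash
python3 -m inch '[{"tx":0,"ty":-0.0003,"tz":0,"wx":0,"wy":0,"wz":0},{"tx":0,"ty":0,"tz":0,"wx":0,"wy":0,"wz":0}]'>/dev/null;python3 st.py
python3 -m inch '[{"tx":0,"ty":-0.0002,"tz":0,"wx":0,"wy":0,"wz":0},{"tx":0,"ty":0,"tz":0,"wx":0,"wy":0,"wz":0}]'>/dev/null;python3 st.py
python3 -m inch '[{"tx":0,"ty":-0.0002,"tz":0,"wx":0,"wy":0,"wz":0},{"tx":0,"ty":0,"tz":0,"wx":0,"wy":0,"wz":0}]'>/dev/null;python3 st.py
```

```text
t28.15 tray x 0.0 y 11.6 foot z 55.2 | yawerr 0.0008 tiltz [ 9.0e-04  1.2e-03 -1.0e+00] | F tray y 0.6 z -4.1 | Mom [ 0.09  0.02 -0.02]
t28.35 tray x 0.0 y 11.5 foot z 55.3 | yawerr 0.0010 tiltz [ 0.001   0.0014 -1.    ] | F tray y 1.0 z -3.2 | Mom [0.31 0.05 0.02]
t28.55 tray x 0.0 y 11.4 foot z 55.3 | yawerr 0.0010 tiltz [ 0.001   0.0016 -1.    ] | F tray y 2.4 z -3.0 | Mom [0.68 0.02 0.03]
```

Lightly touching divider 2. Pressing down the same way.

```bash
python3 -m inch '[{"tx":0,"ty":0.0003,"tz":0.001,"wx":0,"wy":0,"wz":0},{"tx":0,"ty":0.0001,"tz":0.002,"wx":0,"wy":0,"wz":0},{"tx":0,"ty":0.0001,"tz":0.002,"wx":0,"wy":0,"wz":0},{"tx":0,"ty":0,"tz":0.002,"wx":0,"wy":0,"wz":0},{"tx":0,"ty":0,"tz":0.002,"wx":0,"wy":0,"wz":0},{"tx":0,"ty":0,"tz":0.002,"wx":0,"wy":0,"wz":0}]'>/dev/null;python3 st.py
python3 -m inch '[{"tx":0,"ty":0,"tz":0.001,"wx":0,"wy":0,"wz":0},{"tx":0,"ty":0,"tz":0.001,"wx":0,"wy":0,"wz":0}]'>/dev/null;python3 st.py
```

```text
t29.15 tray x 0.0 y 11.6 foot z 44.0 | yawerr 0.0008 tiltz [ 8.e-04  9.e-04 -1.e+00] | F tray y 0.8 z -4.3 | Mom [0.09 0.01 0.01]
t29.35 tray x 0.1 y 11.6 foot z 42.3 | yawerr 0.0009 tiltz [ 1.1e-03  8.0e-04 -1.0e+00] | F tray y -0.4 z 1.2 | Mom [-0.    0.18  0.17]
```

```bash
python3 -m inch '[{"tx":0,"ty":0,"tz":0.001,"wx":0,"wy":0,"wz":0},{"tx":0,"ty":0,"tz":0.001,"wx":0,"wy":0,"wz":0},{"tx":0,"ty":0,"tz":0.001,"wx":0,"wy":0,"wz":0}]'>/dev/null;python3 st.py
python3 -m inch '[{"tx":0,"ty":0,"tz":0.001,"wx":0,"wy":0,"wz":0},{"tx":0,"ty":0,"tz":0.001,"wx":0,"wy":0,"wz":0},{"tx":0,"ty":0,"tz":0.001,"wx":0,"wy":0,"wz":0}]'>/dev/null;python3 st.py
```

```text
t29.65 tray x 0.5 y 11.6 foot z 39.7 | yawerr 0.0008 tiltz [ 2.1e-03  6.0e-04 -1.0e+00] | F tray y -1.1 z 3.4 | Mom [-0.27  0.11  0.23]
t29.95 tray x 0.3 y 11.6 foot z 36.3 | yawerr 0.0008 tiltz [ 1.5e-03  7.0e-04 -1.0e+00] | F tray y -2.4 z 3.2 | Mom [-0.4   0.08  0.15]
```

```bash
python3 -m inch '[{"tx":0,"ty":-0.0001,"tz":0.001,"wx":0,"wy":0,"wz":0},{"tx":0,"ty":0,"tz":0.0015,"wx":0,"wy":0,"wz":0},{"tx":0,"ty":0,"tz":0.0015,"wx":0,"wy":0,"wz":0},{"tx":0,"ty":-0.0001,"tz":0.0015,"wx":0,"wy":0,"wz":0}]'>/dev/null;python3 st.py
python3 -m inch '[{"tx":0,"ty":-0.0001,"tz":0.0015,"wx":0,"wy":0,"wz":0},{"tx":0,"ty":0,"tz":0.0015,"wx":0,"wy":0,"wz":0},{"tx":0,"ty":0,"tz":0.0015,"wx":0,"wy":0,"wz":0}]'>/dev/null;python3 st.py
```

```text
t30.35 tray x -0.0 y 11.5 foot z 30.6 | yawerr 0.0009 tiltz [ 8.0e-04  1.1e-03 -1.0e+00] | F tray y -0.1 z 2.9 | Mom [-0.3   0.1   0.19]
t30.65 tray x 0.0 y 11.5 foot z 26.1 | yawerr 0.0009 tiltz [ 8.0e-04  1.2e-03 -1.0e+00] | F tray y -1.7 z 3.2 | Mom [-0.21  0.08  0.19]
```

```bash
python3 -m inch '[{"tx":0,"ty":0,"tz":0.001,"wx":0,"wy":0,"wz":0},{"tx":0,"ty":0,"tz":0.001,"wx":0,"wy":0,"wz":0},{"tx":0,"ty":0,"tz":0.001,"wx":0,"wy":0,"wz":0},{"tx":0,"ty":0,"tz":0.001,"wx":0,"wy":0,"wz":0}]'>/dev/null;python3 st.py
python3 -m inch '[{"tx":0,"ty":0,"tz":0.0015,"wx":0,"wy":0,"wz":0},{"tx":0,"ty":0,"tz":0.0015,"wx":0,"wy":0,"wz":0},{"tx":0,"ty":0,"tz":0.0015,"wx":0,"wy":0,"wz":0},{"tx":0,"ty":0,"tz":0.0015,"wx":0,"wy":0,"wz":0},{"tx":0,"ty":0,"tz":0.0015,"wx":0,"wy":0,"wz":0},{"tx":0,"ty":0,"tz":0.0015,"wx":0,"wy":0,"wz":0},{"tx":0,"ty":0,"tz":0.0015,"wx":0,"wy":0,"wz":0},{"tx":0,"ty":0,"tz":0.0015,"wx":0,"wy":0,"wz":0},{"tx":0,"ty":0,"tz":0,"wx":0,"wy":0,"wz":0},{"tx":0,"ty":0,"tz":0,"wx":0,"wy":0,"wz":0},{"tx":0,"ty":0,"tz":0,"wx":0,"wy":0,"wz":0},{"tx":0,"ty":0,"tz":0,"wx":0,"wy":0,"wz":0},{"tx":0,"ty":0,"tz":0,"wx":0,"wy":0,"wz":0},{"tx":0,"ty":0,"tz":0,"wx":0,"wy":0,"wz":0},{"tx":0,"ty":0,"tz":0,"wx":0,"wy":0,"wz":0},{"tx":0,"ty":0,"tz":0,"wx":0,"wy":0,"wz":0}]'>/dev/null;python3 st.py
```

```text
t31.05 tray x -0.1 y 11.5 foot z 21.9 | yawerr 0.0010 tiltz [ 4.0e-04  1.2e-03 -1.0e+00] | F tray y -0.9 z -0.8 | Mom [-0.16  0.    0.27]
t32.65 tray x -0.0 y 11.5 foot z 10.2 | yawerr 0.0008 tiltz [ 7.0e-04  1.1e-03 -1.0e+00] | F tray y -0.7 z -7.1 | Mom [-0.02 -0.31  0.33]
```

Lane 3 is set. I'll lift out, check the spacing, and carry the block to the board.

```bash
python3 -m inch '[{"tx":0,"ty":0,"tz":-0.004,"wx":0,"wy":0,"wz":0},{"tx":0,"ty":0,"tz":-0.005,"wx":0,"wy":0,"wz":0},{"tx":0,"ty":0,"tz":-0.005,"wx":0,"wy":0,"wz":0},{"tx":0,"ty":0,"tz":-0.01,"wx":0,"wy":0,"wz":0},{"tx":0,"ty":0,"tz":-0.014,"wx":0,"wy":0,"wz":0},{"tx":0,"ty":0,"tz":-0.014,"wx":0,"wy":0,"wz":0},{"tx":0,"ty":0,"tz":-0.014,"wx":0,"wy":0,"wz":0},{"tx":0,"ty":0,"tz":-0.02,"wx":0,"wy":0,"wz":0},{"tx":0,"ty":0,"tz":0,"wx":0,"wy":0,"wz":0},{"tx":0,"ty":0,"tz":0,"wx":0,"wy":0,"wz":0}]'>/dev/null;python3 st.py
cat > clips.py <<'E'
from h import *
c=cal('wrist'); im=read_camera('wrist'); save('w8.png',im)
hsv=cv2.cvtColor(im,cv2.COLOR_RGB2HSV); m=cv2.inRange(hsv,(108,150,60),(130,255,255))
mo=cv2.morphologyEx(m,cv2.MORPH_OPEN,np.ones((11,14),np.uint8))
n,_,st,ce=cv2.connectedComponentsWithStats(mo)
for i in range(1,n):
    if 2000>st[i][4]>100: p=ray(c,*ce[i],77)[:2]-[489.3,-65.9]; print(ce[i].round(),'tray x,y',(p@[.9961,-.0879]).round(1),(p@[.0879,.9961]).round(1))
E
python3 clips.py
python3 -m inch '[{"tx":0.0042,"ty":0.0357,"tz":0,"wx":0,"wy":0,"wz":0},{"tx":0.0042,"ty":0.0357,"tz":0,"wx":0,"wy":0,"wz":0},{"tx":0.0042,"ty":0.0357,"tz":0,"wx":0,"wy":0,"wz":0},{"tx":0.0042,"ty":0.0357,"tz":0,"wx":0,"wy":0,"wz":0},{"tx":0.0042,"ty":0.0357,"tz":0,"wx":0,"wy":0,"wz":0},{"tx":0.0042,"ty":0.0357,"tz":0,"wx":0,"wy":0,"wz":0},{"tx":0.0042,"ty":0.0357,"tz":0,"wx":0,"wy":0,"wz":0},{"tx":0.0042,"ty":0.0357,"tz":0,"wx":0,"wy":0,"wz":0},{"tx":0.0042,"ty":0.0357,"tz":0,"wx":0,"wy":0,"wz":0},{"tx":0.0042,"ty":0.0357,"tz":0,"wx":0,"wy":0,"wz":0},{"tx":0,"ty":0,"tz":0,"wx":0,"wy":0,"wz":0},{"tx":0,"ty":0,"tz":0.02,"wx":0,"wy":0,"wz":0},{"tx":0,"ty":0,"tz":0.025,"wx":0,"wy":0,"wz":0},{"tx":0,"ty":0,"tz":0.015,"wx":0,"wy":0,"wz":0},{"tx":0,"ty":0,"tz":0,"wx":0,"wy":0,"wz":0},{"tx":0,"ty":0,"tz":0,"wx":0,"wy":0,"wz":0}]';python3 st.py
```

```text
t33.65 tray x 0.3 y 11.4 foot z 96.7 | yawerr 0.0007 tiltz [ 2.4e-03  8.0e-04 -1.0e+00] | F tray y 0.3 z -4.0 | Mom [ 0.05  0.03 -0.  ]
[320.  95.] tray x,y -95.5 44.8
[234.  98.] tray x,y -94.0 -21.1
[146. 100.] tray x,y -92.5 -88.8
[166. 122.] tray x,y -76.3 -74.8
[180. 254.] tray x,y 36.1 -74.4
[183. 268.] tray x,y 50.4 -73.5
clock: 35.3
ee_pos: [479.4, 304.3, 129.4]
eef_rot: [-0.137, -3.138, -0.0]
contact_force: [-0.5, 0.2, -3.0]
opening: 23.3
finger_force: 61.6
t35.30 tray x -42.4 y 367.9 foot z 36.3 | yawerr 0.0006 tiltz [-1.e-04  2.e-04 -1.e+00] | F tray y 0.1 z -3.0 | Mom [0.   0.   0.01]
```

```bash
python3 -m inch '[{"tx":0,"ty":0,"tz":0.01,"wx":0,"wy":0,"wz":0},{"tx":0,"ty":0,"tz":0.005,"wx":0,"wy":0,"wz":0},{"tx":0,"ty":0,"tz":0.001,"wx":0,"wy":0,"wz":0},{"tx":0,"ty":0,"tz":0.001,"wx":0,"wy":0,"wz":0},{"tx":0,"ty":0,"tz":0,"wx":0,"wy":0,"wz":0}]'>/dev/null;python3 st.py
python3 -m inch '[{"tx":0,"ty":0,"tz":0.0005,"wx":0,"wy":0,"wz":0},{"tx":0,"ty":0,"tz":0.0005,"wx":0,"wy":0,"wz":0},{"tx":0,"ty":0,"tz":0,"wx":0,"wy":0,"wz":0}]'>/dev/null;python3 st.py
```

```text
t35.80 tray x -42.2 y 368.5 foot z 19.7 | yawerr 0.0009 tiltz [ 0.0011  0.0012 -1.    ] | F tray y 0.3 z -2.4 | Mom [0.03 0.   0.01]
t36.10 tray x -42.2 y 368.4 foot z 18.7 | yawerr 0.0009 tiltz [ 0.0011  0.0011 -1.    ] | F tray y -0.4 z -4.4 | Mom [ 0.02 -0.01 -0.05]
```

```bash
python3 -m inch '[{"tx":0,"ty":0,"tz":0.0005,"wx":0,"wy":0,"wz":0},{"tx":0,"ty":0,"tz":0.0005,"wx":0,"wy":0,"wz":0},{"tx":0,"ty":0,"tz":0,"wx":0,"wy":0,"wz":0}]'>/dev/null;python3 st.py
python3 -m inch '[{"tx":0,"ty":0,"tz":0.0004,"wx":0,"wy":0,"wz":0},{"tx":0,"ty":0,"tz":0.0003,"wx":0,"wy":0,"wz":0},{"tx":0,"ty":0,"tz":0,"wx":0,"wy":0,"wz":0}]'>/dev/null;python3 st.py
```

```text
t36.40 tray x -42.2 y 368.5 foot z 18.1 | yawerr 0.0008 tiltz [ 0.0014  0.0013 -1.    ] | F tray y -1.5 z 2.8 | Mom [-0.22  0.36 -0.04]
t36.70 tray x -42.1 y 368.5 foot z 18.1 | yawerr 0.0009 tiltz [ 0.0019  0.0016 -1.    ] | F tray y -2.4 z 9.7 | Mom [-0.56  0.79  0.02]
```

On the board. Releasing, rising and looking at the tray.

```bash
python3 -m inch '[{"tx":0,"ty":0,"tz":-0.0006,"wx":0,"wy":0,"wz":0},{"tx":0,"ty":0,"tz":0,"wx":0,"wy":0,"wz":0},{"tx":0,"ty":0,"tz":0,"wx":0,"wy":0,"wz":0},{"tx":0,"ty":0,"tz":0,"wx":0,"wy":0,"wz":0},{"tx":0,"ty":0,"tz":0,"wx":0,"wy":0,"wz":0},{"tx":0,"ty":0,"tz":0,"wx":0,"wy":0,"wz":0},{"tx":0,"ty":0,"tz":0,"wx":0,"wy":0,"wz":0},{"tx":0,"ty":0,"tz":0,"wx":0,"wy":0,"wz":0},{"tx":0,"ty":0,"tz":0,"wx":0,"wy":0,"wz":0}]' -1 40
python3 -m inch '[{"tx":0,"ty":0,"tz":-0.02,"wx":0,"wy":0,"wz":0},{"tx":0,"ty":0,"tz":-0.04,"wx":0,"wy":0,"wz":0},{"tx":0,"ty":0,"tz":-0.04,"wx":0,"wy":0,"wz":0},{"tx":0,"ty":0,"tz":-0.04,"wx":0,"wy":0,"wz":0},{"tx":0,"ty":0,"tz":-0.04,"wx":0,"wy":0,"wz":0},{"tx":-0.0022,"ty":-0.039,"tz":0,"wx":0,"wy":0,"wz":0},{"tx":-0.0022,"ty":-0.039,"tz":0,"wx":0,"wy":0,"wz":0},{"tx":-0.0022,"ty":-0.039,"tz":0,"wx":0,"wy":0,"wz":0},{"tx":-0.0022,"ty":-0.039,"tz":0,"wx":0,"wy":0,"wz":0},{"tx":-0.0022,"ty":-0.039,"tz":0,"wx":0,"wy":0,"wz":0},{"tx":-0.0022,"ty":-0.039,"tz":0,"wx":0,"wy":0,"wz":0},{"tx":-0.0022,"ty":-0.039,"tz":0,"wx":0,"wy":0,"wz":0},{"tx":-0.0022,"ty":-0.039,"tz":0,"wx":0,"wy":0,"wz":0},{"tx":-0.0022,"ty":-0.039,"tz":0,"wx":0,"wy":0,"wz":0},{"tx":-0.0022,"ty":-0.039,"tz":0,"wx":0,"wy":0,"wz":0},{"tx":0,"ty":0,"tz":0,"wx":0,"wy":0,"wz":0},{"tx":0,"ty":0,"tz":0,"wx":0,"wy":0,"wz":0}]'
sed -i 's/(11,14)/(7,11)/' clips.py; python3 clips.py
python3 - <<'E'
from h import *
c=cal('top'); im=read_camera('top'); p=proj(c,[480,304,138]); print('block expected px',p.round(1)); g=cv2.cvtColor(im,cv2.COLOR_RGB2GRAY); v=int(p[1]); print(g[v,int(p[0])-20:int(p[0])+35].tolist())
# wrist: plate top-edge columns at mid tray, mapped at z=62, and right wall rim inner edge at z=70
c=cal('wrist'); im=cv2.imread('pics/w8.png')
hsv=cv2.cvtColor(im,cv2.COLOR_BGR2HSV); m=cv2.inRange(hsv,(108,130,40),(130,255,255))
for x in (-60,0,50):
    L=[]
    ys=np.arange(-160,80,.25); o=np.array([489.3,-65.9]); 
    S=np.array([proj(c,[*(o+x*np.array([.9961,-.0879])+y*np.array([.0879,.9961])),62]) for y in ys],np.float32)
    b=cv2.remap(m,S[:,0][None],S[:,1][None],cv2.INTER_LINEAR)[0]>127
    e=np.flatnonzero(np.diff(b.astype(int))); print(x,ys[e].tolist())
    S=np.array([proj(c,[*(o+x*np.array([.9961,-.0879])+y*np.array([.0879,.9961])),70]) for y in np.arange(-160,-144,1)],np.float32)
    print(cv2.remap(im[:,:,1],S[:,0][None],S[:,1][None],cv2.INTER_LINEAR)[0].tolist())
E
```

```text
clock: 37.6
ee_pos: [479.6, 304.8, 110.6]
eef_rot: [0.137, 3.138, 0.002]
contact_force: [0.2, -0.5, -0.4]
opening: 85.4
finger_force: 0.0
clock: 39.3
ee_pos: [467.3, -86.5, 290.2]
eef_rot: [0.141, 3.138, 0.002]
contact_force: [0.3, 0.1, -0.1]
opening: 85.5
finger_force: 0.0
[218. 124.] tray x,y -96.1 -87.0
[277. 124.] tray x,y -96.0 -21.5
[336. 124.] tray x,y -96.0 44.3
[227. 279.] tray x,y 95.7 -86.7
[278. 280.] tray x,y 95.9 -21.0
[328. 280.] tray x,y 96.0 44.5
block expected px [155.2 231.4]
[100, 100, 100, 104, 99, 75, 59, 55, 56, 56, 60, 53, 52, 60, 94, 101, 80, 66, 68, 68, 65, 63, 59, 59, 41, 23, 16, 15, 14, 31, 52, 60, 59, 69, 75, 75, 74, 67, 58, 56, 54, 55, 53, 49, 43, 43, 40, 41, 38, 38, 39, 39, 41, 42, 43]
-60 [-89.0, -77.0, -22.25, -18.5, 41.0, 47.0]
[96, 97, 95, 106, 128, 151, 166, 170, 168, 168, 157, 133, 102, 80, 73, 74]
0 [-88.5, -77.25, -22.25, -18.25, 39.25, 40.5, 41.75, 48.0]
[94, 95, 98, 104, 121, 146, 161, 167, 166, 162, 157, 134, 107, 86, 76, 73]
50 [-87.0, -76.75, -22.25, -18.25, 41.5, 48.0]
[85, 83, 84, 93, 111, 137, 158, 166, 167, 165, 162, 143, 115, 91, 77, 73]
```

The dividers are evenly spaced (pitch 65.5 mm in both views, expected 65 mm) and parallel. The block is on the board, so I'm handing in.

```bash
python3 -c "
from plant import *
print(finish_job())"
```

```text
the job is handed in; nothing more can be done
None
```

I set all three lanes in order with the block, stood it back on the board and handed the job in at about 39 s: final clip spacing measured about 65.5 mm (65 mm intended), lane 1 measured about 1 mm narrow by camera, within its roughly 2 mm accuracy, and the verdict was not shown.

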